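Close up the dark sample chamber

ROBOT

A 7-joint arm with a two-finger parallel gripper is mounted at the origin on the work surface. World frame = base frame: x ahead of the robot, y to its left, z up, the work surface at z = 0. Lengths are in mm, angles in degrees, forces in N, time in s.
With the tool pointing down it reaches from about 400 to 850 mm from the base axis. Payload 10.4 kg.
Tool frame: the origin (TCP) lies midway between the tips of the shut fingers; the grasp point (between the pads) lies 19 mm behind it; z points along the fingers, x is the direction in which the jaws open and shut, and the axes are right-handed (so a half turn about z gives the same grasp; the last joint's range is limited). The gripper opens to 87 mm and grips with 3 to 60 N. Pads are 19 mm wide; open, the fingers measure 117 mm over their backs; the gripper's body (75 mm by 190 mm) begins 51 mm behind the grasp point.
Start: joints at [-78.3, 19.034, -3.707, 83.658, 1.238, 77.344, -5.071], TCP at [140.523, 609.02, 222.576] pointing down, gripper open.
Joint ranges: [-148.97, 148.97], [-28.65, 121.19], [-84.17, 76.75], [9.2, 138.47], [-72.65, 252.65], [3.7, 117.97], [-149.18, 149.18]. Speed limits (degrees/s): [127.2, 127.2, 159.86, 159.86, 180, 180, 180].

INTERFACE

Orientations are given as [roll, pitch, yaw] about the fixed x, y, z axes, in that order (R = Rz(yaw) Ry(pitch) Rx(roll)).
In Python, from bench import get_obs, capture, sign_off gives the robot as it stands.
- The arm moves only by the tool apply_moves, never from a script. Its argument "rows" is a list of rows, each an object with "linear": the shift along the tool's x, y, z in m, a list of three; "roll": the turn about the tool's z in rad. In form: [{"linear": [tx, ty, tz], "roll": roll}, ...]. A call has 1 to 8 rows; each row shifts and turns the commanded pose from where the row before left it, along the tool's axes as they then stand; what a row does not reach is not made up. A row lasts 1/8 s, in which the tool goes at most 62.5 mm and 10.7 degrees, less where a joint would pass 70% of its speed; a pose out of reach is approached as far as the arm can. A call is refused whole if a number of a shift passes 0.0625 or a number of a turn 0.188, either way. A call with a gripper value outside its range is refused whole. "jaw" is the opening, from -1 (shut) to 1 (fully open), set as the call begins (left out, the last holds). The fingers move at their own pace and stop on an object; "squeeze" is the grip in N (left out, the last holds). Time passes only in rows, so rows that do not move let the fingers close. It gives the time, the measured TCP pose, the force and the opening at its end, in the units of the state.
- get_obs(): the state, without advancing time (a new reading comes with each control period).
- capture(name): name is "scene" or "top" or "wrist"; returns a dict with "image" (420x560x3 uint8, red, green, blue), "fx", "fy", "cx", "cy" (pixels), "pose" (4x4, takes a point from camera to world coordinates); the wrist camera has in their place "mount" (4x4, takes a point from camera to tool coordinates, whose origin is the TCP and whose axes are the tool frame's). Camera axes: x right, y up, looking along -z (the intrinsics and any distortion apply to the point x, -y, -z); pixel columns grow to the right and rows downward; lengths in mm; the calibration is good to about 2 mm. The wrist camera is an equidistant fisheye: a pixel r from the principal point sees the ray r / f radians off the axis. A picture is of the moment at which its call begins: read the wrist's pose just before it. There is no depth.
- sign_off(): hands the job in, once; it reports no verdict.
The state is a dict: "clock": time; "qpos": joint angles; "qd": joint speeds; "joint_efforts": joint torques, N m; "ee_pos": TCP position; "ee_rot": TCP orientation; "force": force on the tool from outside, world axes, zero at the start; "moment": the same for the moment, N m; "opening": finger opening in mm.
Only numpy, scipy, OpenCV 4.12 (cv2) and the standard library are available. Lean on these libraries where they do the work, as an engineer would, in place of code of your own. Each camera call takes 0.05 s, during which the arm holds its last target.

TASK

Make the grey sample chamber light-tight for a dark reading, working with the fingertips only: first push its open drawer fully home, then push the raised lid down until it is fully shut, and last push the slide bolt on the front deck sideways by its upright tab, all the way across the lid's tongue. Do not pull the drawer further out or raise the lid further, and leave the small things standing and lying around, and the lens barrel on the deck, where they are.

Things in the scene. Friction and masses are not known exactly. Their poses are not given: they have to be found in the camera images.
- chamber: grey steel box fixed to the bench, 200 mm deep (x), 220 mm wide (y), 120 mm high. Origin: centre of its underside. Its x axis points from the drawer's front to the back, away from the robot, y to its left, z up; it stands turned by up to about 0.3 rad.
- deck (a point): middle of the fixed deck, the first 45 mm of the chamber's top behind its front face, 120 mm high; the lid closes the rest of the top. On the deck, in the chamber's frame: the bolt's bed (x -90 to -56, y 28 to 100, top z 128 mm), a keeper round the bolt (y 28 to 35, top z 139 mm) and a catch block (y -29 to -17, top z 137 mm)
- drawer (a joint): the drawer in the chamber's front, m: 0 = fully home, grows as it comes out towards the robot (up to 0.12); it starts 0.035 to 0.09 out. It stays where it is left; sliding friction about 2 N, mass about 0.6 kg. A display sample is clamped in it.
- drawer_front (a point): centre of the outer face of the drawer's flat aluminium front plate, which is 204 mm wide, 70 mm high (15 to 85 mm above the bench) and 12 mm thick; with the drawer home this face lies 112 mm in front of the chamber's origin, at 50 mm height
- lid (a joint): the chamber's top lid, rad: 0 = shut, grows as its front edge rises; it starts 0.5 to 0.95 open. A stiff hinge along its far edge keeps it at any angle: about 0.2 to 0.5 N m are needed to push it down.
- lid_hinge (a point): middle of the lid's hinge axis, which runs along the chamber's y axis; at x +97, z 124 mm in the chamber's frame
- lid_edge (a point): middle of the lid's free front edge, on its upper face. The lid is a flat dark steel plate 147 mm from hinge axis to this edge, 212 mm wide, 8 mm thick; the hinge axis lies midway in its thickness. Shut, this point lies at x -50, z 128 mm in the chamber's frame. A tongue 26 mm wide and 5 mm thick sticks out 25 mm beyond the edge at its middle.
- bolt (a joint): the slide bolt, m: 0 = fully open, grows as it slides to the chamber's right (-y) to 0.036 = fully across the tongue; starts at 0 to 0.008. It stays where it is left; friction about 1.5 N.
- bolt_tab (a point): middle of the left (chamber's +y) face of the bolt's upright steel tab, the face to push. The tab is 28 mm along the chamber's x, 8 mm thick, 31 mm high, 129 to 160 mm above the bench; with the bolt open this face lies at x -72, y 84 mm in the chamber's frame.
- lens_barrel: small black lens barrel, 24 mm across, 30 mm tall, standing on the chamber's front deck to the right of the catch; origin under its foot
- cleaner: amber bottle, 44 mm across, 100 mm tall, standing left of the chamber; origin under its foot
- post_mount: steel optical post on a round foot 36 mm across, 72 mm tall in all, standing left of the drawer; origin under its foot
- screwdriver: screwdriver 160 mm long lying on the bench nearer the robot than the chamber, off to the drawer's right; origin under its middle
- spare_phone: phone lying on the bench right of the chamber, 146 x 70 x 8 mm; origin under its middle
- lens_cap: black round lens cap, 44 mm across, 10 mm tall, lying right of the chamber's front; origin under its middle
- adapter_ring: aluminium ring, 48 mm across, 12 mm tall, lying left in front of the drawer; origin under its middle

How it is judged (in metres and radians):
On the way, in this order (a step that is already met when the one before it is completed fails the run):
1. the drawer is pushed fully home (value of joint drawer below 0.003 m), for 0.2 s.
2. then the lid is pushed shut (value of joint lid below 0.04 rad and value of joint drawer below 0.003 m), for 0.2 s.
3. then the bolt is pushed fully across (all of step 2 and value of joint bolt above 0.032 m), for 0.2 s.
At the end, for the whole second after the job is handed in: The drawer is within 3 mm of fully home, the lid within 0.04 rad of shut (6 mm at its edge) and the bolt within 4 mm of fully across (all of step 3); the robot touches nothing.
It fails at once if the drawer is pulled further out than any start (beyond 105 mm) (value of joint drawer above 0.105 m).
It fails at once if the lid is lifted further open (beyond 1.1 rad) (value of joint lid above 1.1 rad).
It fails at once if a small thing around the work is moved by more than 30 mm (distance of any of lens_barrel, cleaner, post_mount, screwdriver, spare_phone, lens_cap, adapter_ring from where it was at the start of the episode above 0.03 m).
It fails at once if the lens barrel, the bottle or the post is tipped over (angle between any of lens_barrel, cleaner, post_mount's own z axis and vertical above 0.5 rad).
It also fails if it takes over 56 s, if anything falls off the work surface, if the arm or the gripper's body presses on something with over 40 N, if the wrist force passes 120 N, or if a joint passes its speed limit or range.

## Working session

There is one attempt and no reset: what is moved stays moved. The work goes in short steps, Python scripts to look and compute and a tool call to move; the robot and the scene stay as the last step left them, time stands still between calls to the robot, and variables do not carry over. Pictures are saved under pics/ and viewed, and the job is handed in when it is done.

Besides the shell and the picture viewer there is one more tool, called after "Request:" by a JSON object that holds its "name" and its "arguments". apply_moves: Moves the arm, as the interface text tells. Its arguments: {"type":"object","properties":{"rows":{"type":"array"},"jaw":{"type":"number"},"squeeze":{"type":"number"}},"required":["rows"]}

```bash
mkdir -p pics
python3 - <<'E'
from bench import get_obs,capture
import cv2,pickle
o=get_obs();print(o)
for n in("scene","top","wrist"):
    c=capture(n);pickle.dump(c,open(f"pics/{n}0.pkl","wb"))
    cv2.imwrite(f"pics/{n}0.png",c["image"][:,:,::-1])
    print(n,{k:v for k,v in c.items() if k!="image"})
E
```

```text
{'clock': 0.0, 'qpos': array([-78.29915207,  19.07219646,  -3.70654413,  83.70638362,
         1.23738529,  77.34201286,  -5.07219268]), 'qd': array([ 0.00145579, -0.05107417,  0.04000848, -0.05174896,  0.00413542,
       -0.06162218,  0.05600485]), 'joint_efforts': array([-9.77192503e-04, -6.23259473e+01,  2.44971999e-02, -3.89894235e+01,
       -6.13275287e-02,  3.97022814e-02,  1.20188211e-04]), 'ee_pos': array([140.47199667, 608.61568013, 221.74833714]), 'ee_rot': array([1.79996323e+02, 8.06725911e-02, 7.70034535e+01]), 'force': array([ 0.12468496, -0.44303716, -0.24220295]), 'moment': array([ 0.00766728, -0.01580526,  0.01959659]), 'opening': 87.00337622983638}
scene {'fx': 510.5096811596128, 'fy': 510.5096811596128, 'cx': 279.67957685428934, 'cy': 210.86283785865288, 'pose': array([[-9.99354148e-01,  3.48590369e-02, -8.72550663e-03,
         5.70188815e+02],
       [-3.31037768e-02, -7.98615790e-01,  6.00930079e-01,
         6.91475029e+02],
       [ 1.39795164e-02,  6.00830814e-01,  7.99253968e-01,
         9.93801848e+02],
       [ 0.00000000e+00,  0.00000000e+00,  0.00000000
[... 251 characters left out ...]
65e-01,  2.23226266e-02, -4.12910991e-02,
         1.37757218e+01],
       [-3.90237398e-02,  9.39094178e-02,  9.94815646e-01,
         8.81898317e+02],
       [ 0.00000000e+00,  0.00000000e+00,  0.00000000e+00,
         1.00000000e+00]])}
wrist {'fx': 325.19226210127806, 'fy': 325.19226210127806, 'cx': 271.4491916305148, 'cy': 210.55004159081534, 'mount': array([[ 9.99999072e-01, -1.21375340e-03,  6.18709934e-04,
         4.81346785e-01],
       [-1.00479471e-03, -9.63783012e-01, -2.66685762e-01,
        -7.26217715e+01],
       [ 9.19992876e-04,  2.66684893e-01, -9.63783337e-01,
        -1.61719373e+02],
       [ 0.00000000e+00,  0.00000000e+00,  0.00000000e+00,
         1.00000000e+00]])}
```

View pics/scene0.png

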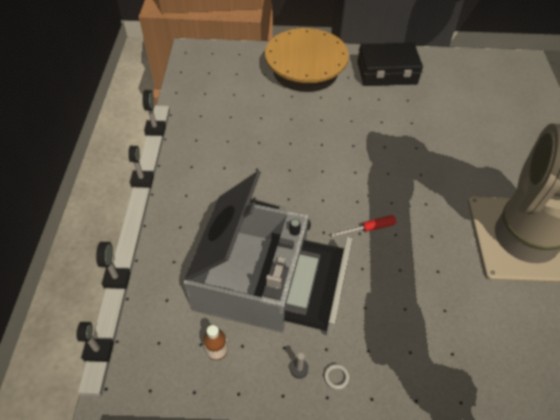

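View pics/top0.png

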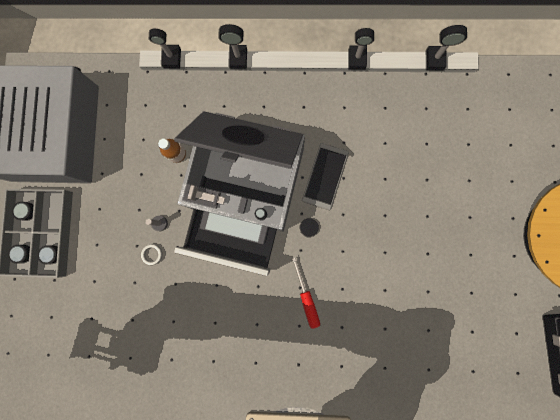

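Run:
```python
import cv2
i=cv2.imread("pics/top0.png")[95:285,130:360]
cv2.imwrite("pics/topc.png",cv2.resize(i,None,fx=3.4,fy=3.1578,interpolation=cv2.INTER_CUBIC))
i=cv2.imread("pics/scene0.png")[165:335,180:360]
cv2.imwrite("pics/scenec.png",cv2.resize(i,None,fx=3.5,fy=3.5,interpolation=cv2.INTER_CUBIC))
```

```text
(no output)
```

View pics/topc.png

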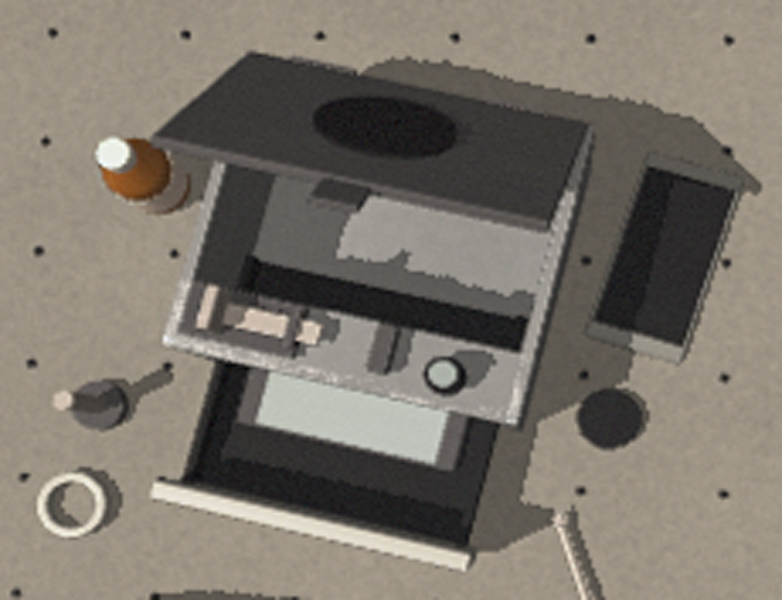

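View pics/scenec.png

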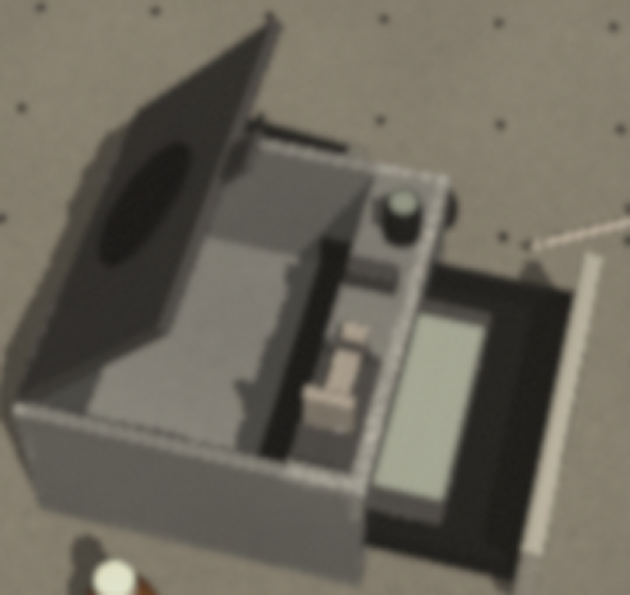

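```bash
cat > h.py <<'E'
import numpy as np,pickle,cv2
def proj(c,P):
    M=np.linalg.inv(c["pose"]);p=(M[:3,:3]@np.asarray(P,float).T).T+M[:3,3]
    return np.c_[c["cx"]+c["fx"]*p[:,0]/-p[:,2], c["cy"]-c["fy"]*p[:,1]/-p[:,2]]
def ch(q,P):
    P=np.asarray(P,float);c,s=np.cos(q[2]),np.sin(q[2])
    return np.c_[q[0]+c*P[:,0]-s*P[:,1],q[1]+s*P[:,0]+c*P[:,1],P[:,2]]
def lid(a,r,y,h):  # r from hinge, h above mid
    return [97-r*np.cos(a)+h*np.sin(a)*1, y, 124+r*np.sin(a)+h*np.cos(a)]
def ray(c,uv):
    d=np.array([(uv[0]-c["cx"])/c["fx"],-(uv[1]-c["cy"])/c["fy"],-1]);return c["pose"][:3,3],c["pose"][:3,:3]@d
def atz(c,uv,z):
    o,d=ray(c,uv);return o+d*(z-o[2])/d[2]
E
cat > fit.py <<'E'
from h import *
from scipy.optimize import least_squares
T=pickle.load(open("pics/top0.pkl","rb"));S=pickle.load(open("pics/scene0.pkl","rb"))
tp=lambda x,y:(130+x/3.4,95+y/3.1578); sp=lambda x,y:(180+x/3.5,165+y/3.5)
def pts(q):
    d,a=q[3]*1,q[4]
    return ([[-100,110,120],[-100,-110,120],[-112-d,102,85],[-112-d,-102,85],lid(a,147,106,4),lid(a,147,-106,4),lid(a,0,106,4),lid(a,0,-106,4),[-72,84-q[5],160]],
            [[-100,-110,120],[-100,110,120],[100,110,120],[-112-d,-102,85],[-112-d,102,85],lid(a,147,106,4),lid(a,147,-106,4),[-72,84-q[5],160]])
mt=[tp(*p) for p in [(167,340),(520,425),(152,494),(466,568),(152,138),(550,228),(250,52),(592,122),(198,306)]]
ms=[sp(*p) for p in [(447,180),(362,492),(15,408),(600,257),(541,553),(165,332),(278,22),(331,403)]]
def res(q):
    a,b=pts(q);return np.r_[(proj(T,ch(q,a))-mt).ravel(),(proj(S,ch(q,b))-ms).ravel()]
if __name__=="__main__":
    r=least_squares(res,[600,60,-.2,60,.7,4],loss="soft_l1",x_scale=[100,100,.1,50,.3,5])
    print(r.x);print(res(r.x).reshape(-1,2).round(1))
E
python3 fit.py
```

```text
[ 6.38157345e+02  1.28008251e+02 -2.17006736e-01  8.62413719e+01
  8.66523778e-01  1.41446417e+00]
[[-1.9  1. ]
 [-1.2 -0.1]
 [-1.  -0.2]
 [ 0.2  0.2]
 [-0.6  0.6]
 [-0.1 -0.1]
 [-0.  -1.2]
 [-0.8 -0.4]
 [-0.2 -1. ]
 [ 1.3 -1.7]
 [ 0.6  0.1]
 [-0.6  0.2]
 [ 0.5 -1.7]
 [-0.2 -0.9]
 [-0.  -1.4]
 [ 0.8 -1.8]
 [-1.2 -0.7]]
```

Request:
{"name": "apply_moves", "arguments": {"rows": [{"linear": [0, 0, 0], "roll": 0.18}, {"linear": [0, 0, 0], "roll": 0.18}, {"linear": [0, 0, 0], "roll": 0.18}, {"linear": [0, 0, 0], "roll": 0.18}, {"linear": [0, 0, 0], "roll": 0.18}, {"linear": [0, 0, 0], "roll": 0.18}, {"linear": [0, 0, 0], "roll": 0.18}, {"linear": [0, 0, 0], "roll": 0.18}], "jaw": -1, "squeeze": 20}}

```text
clock: 1.15
ee_pos: [140.5, 608.8, 222.2]
ee_rot: [180.0, 0.0, -5.8]
force: [-1.0, -0.4, -0.5]
opening: 15.0
```

Request:
{"name": "apply_moves", "arguments": {"rows": [{"linear": [0, 0, 0], "roll": 0.12}, {"linear": [0, 0, 0], "roll": 0}]}}

```text
clock: 1.4
ee_pos: [140.4, 608.9, 222.3]
ee_rot: [180.0, -0.0, -12.3]
force: [-0.7, 0.1, 0.6]
opening: 1.8
```

```bash
cat >> h.py <<'E'
Q=[638.16,128.0,-.217]
def inch():
    from bench import get_obs
    o=get_obs();p=o["ee_pos"];c,s=np.cos(Q[2]),np.sin(Q[2]);d=p[:2]-Q[:2]
    print("t",o["clock"],"chamber xyz",(c*d[0]+s*d[1]).round(1),(-s*d[0]+c*d[1]).round(1),p[2].round(1),"world",p.round(1),"rot",o["ee_rot"].round(2),"F",o["force"].round(1),"open",round(o["opening"],1),"q",o["qpos"].round(0))
E
python3 - <<'E'
from h import *
inch()
T=pickle.load(open("pics/top0.pkl","rb"))
p=atz(T,(130+443/3.4,95+372/3.1578),150);print(ch([0,0,.217],[[p[0]-Q[0],p[1]-Q[1],0]]))
p=atz(T,(130+64/3.4,95+400/3.1578),72);print(p,ch([0,0,.217],[[p[0]-Q[0],p[1]-Q[1],0]]))
E
```

```text
t 1.4 chamber xyz -589.6 362.5 222.3 world [140.4 608.9 222.3] rot [ 1.7997e+02 -1.0000e-02 -1.2320e+01] F [-0.7  0.1  0.6] open 1.8 q [-88.  19.   8.  84.  -3.  77. -92.]
[[-79.41091349 -63.14041244   0.        ]]
[528.22422218 332.40503685  72.        ] [[-151.36613525  175.9420002     0.        ]]
```

Request:
{"name": "apply_moves", "arguments": {"rows": [{"linear": [0.0356, 0.0352, 0], "roll": 0}, {"linear": [0.0356, 0.0352, 0], "roll": 0}, {"linear": [0.0356, 0.0352, 0], "roll": 0}, {"linear": [0.0356, 0.0352, 0], "roll": 0}, {"linear": [0.0356, 0.0352, 0], "roll": 0}]}}

```text
clock: 2.02
ee_pos: [277.4, 397.4, 222.6]
ee_rot: [-180.0, -0.0, -12.2]
force: [1.1, 0.3, -0.6]
opening: 0.5
```

Request:
{"name": "apply_moves", "arguments": {"rows": [{"linear": [0.0356, 0.0352, 0], "roll": 0}, {"linear": [0.0356, 0.0352, 0], "roll": 0}, {"linear": [0.0356, 0.0352, 0], "roll": 0}, {"linear": [0.0356, 0.0352, 0], "roll": 0}, {"linear": [0.0306, 0.0352, 0], "roll": 0}, {"linear": [0, 0, 0], "roll": 0}]}}

```text
clock: 2.78
ee_pos: [409.4, 186.8, 222.8]
ee_rot: [-180.0, -0.0, -12.5]
force: [-0.8, 0.1, 0.9]
opening: 0.4
```

Run:
```python
from h import *
from bench import capture
inch()
for n in("top","wrist"):
    c=capture(n);pickle.dump(c,open(f"pics/{n}1.pkl","wb"))
    cv2.imwrite(f"pics/{n}1.png",c["image"][:,:,::-1])
```

```text
t 2.775 chamber xyz -236.1 8.2 222.8 world [409.4 186.8 222.8] rot [-1.7998e+02 -2.0000e-02 -1.2540e+01] F [-0.8  0.1  0.9] open 0.4 q [-62.  -6.  30. 110.   3.  75. -45.]
```

View pics/wrist1.png

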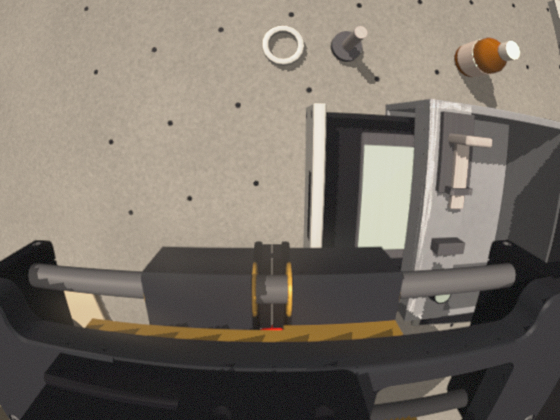

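View pics/top1.png

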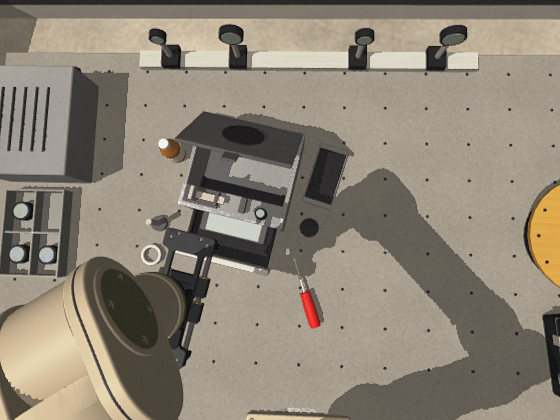

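Request:
{"name": "apply_moves", "arguments": {"rows": [{"linear": [0, 0, 0.045], "roll": 0}, {"linear": [0, 0, 0.045], "roll": 0}, {"linear": [0, 0, 0.045], "roll": 0}, {"linear": [0, 0, 0.015], "roll": 0}, {"linear": [0, 0, 0], "roll": 0}]}}

```text
clock: 3.5
ee_pos: [407.5, 190.5, 72.5]
ee_rot: [179.9, 0.0, -12.3]
force: [-0.6, 0.4, 0.6]
opening: 0.7
```

Run:
```python
from h import *
from bench import capture
inch()
for n in("scene",):
    c=capture(n);pickle.dump(c,open(f"pics/{n}2.pkl","wb"))
    cv2.imwrite(f"pics/{n}2.png",cv2.resize(c["image"][140:360,180:460,::-1],None,fx=2.6,fy=2.6))
```

```text
t 3.5 chamber xyz -238.7 11.4 72.5 world [407.5 190.5  72.5] rot [ 1.7994e+02  4.0000e-02 -1.2270e+01] F [-0.6  0.4  0.6] open 0.7 q [-61.   6.  32. 120.  -4.  55. -40.]
```

View pics/scene2.png

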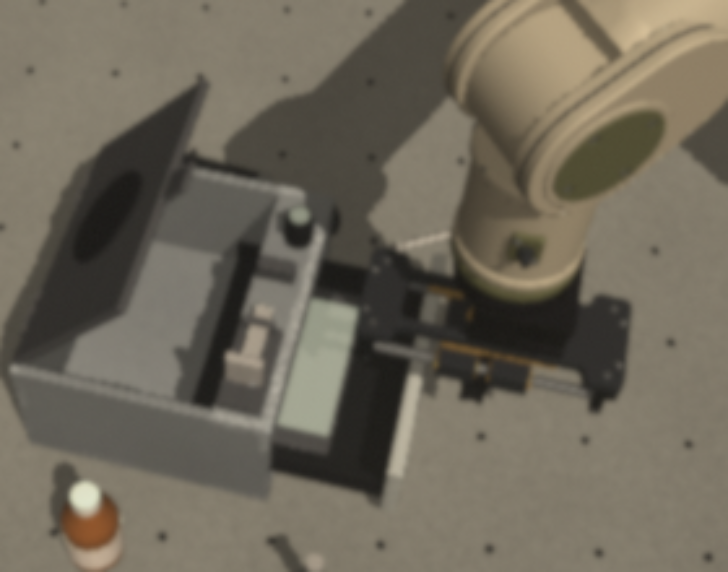

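Request:
{"name": "apply_moves", "arguments": {"rows": [{"linear": [0.012, 0, 0], "roll": 0}, {"linear": [0.012, 0, 0], "roll": 0}, {"linear": [0.012, 0, 0], "roll": 0}, {"linear": [0.012, 0, 0], "roll": 0}, {"linear": [0.012, 0, 0], "roll": 0}, {"linear": [0.012, 0, 0], "roll": 0}, {"linear": [0.012, 0, 0], "roll": 0}]}}

```text
clock: 4.42
ee_pos: [490.7, 171.9, 72.5]
ee_rot: [180.0, 0.0, -12.4]
force: [-2.3, 1.6, 1.2]
opening: 0.4
```

Request:
{"name": "apply_moves", "arguments": {"rows": [{"linear": [0.006, 0, 0], "roll": 0}, {"linear": [0.006, 0, 0], "roll": 0}, {"linear": [0.003, 0, 0], "roll": 0}, {"linear": [0.003, 0, 0], "roll": 0}]}}

```text
clock: 4.92
ee_pos: [507.5, 168.0, 72.4]
ee_rot: [180.0, 0.0, -12.4]
force: [-1.8, 0.2, 0.9]
opening: 0.8
```

Run:
```python
from h import *
from bench import capture
inch()
for n in("scene",):
    c=capture(n);pickle.dump(c,open(f"pics/{n}3.pkl","wb"))
    cv2.imwrite(f"pics/{n}3.png",cv2.resize(c["image"][140:360,180:460,::-1],None,fx=2.6,fy=2.6))
```

```text
t 4.925 chamber xyz -136.2 10.9 72.4 world [507.5 168.   72.4] rot [ 1.7999e+02  2.0000e-02 -1.2370e+01] F [-1.8  0.2  0.9] open 0.8 q [-53.  18.  34. 109. -12.  57. -26.]
```

View pics/scene3.png

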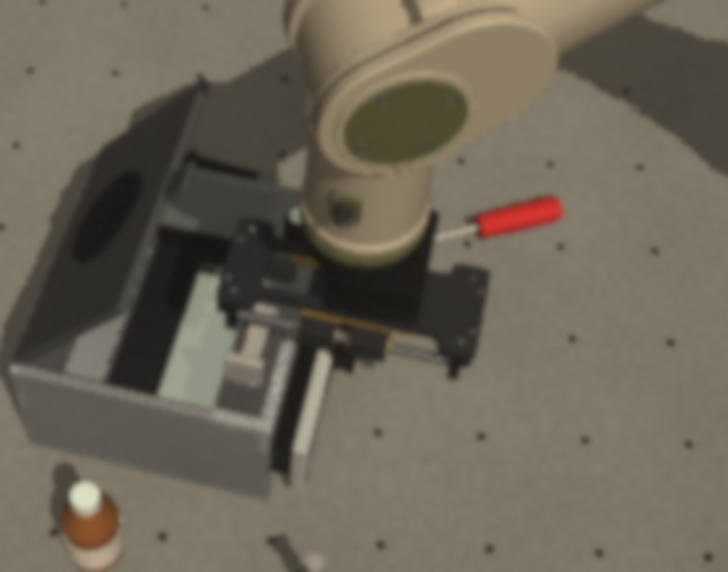

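Request:
{"name": "apply_moves", "arguments": {"rows": [{"linear": [0.004, 0, 0], "roll": 0}, {"linear": [0.003, 0, 0], "roll": 0}, {"linear": [0.002, 0, 0], "roll": 0}]}}

```text
clock: 5.35
ee_pos: [516.4, 166.0, 72.4]
ee_rot: [180.0, 0.0, -12.4]
force: [-2.5, 0.1, -0.2]
opening: 0.5
```

Request:
{"name": "apply_moves", "arguments": {"rows": [{"linear": [0.002, 0, 0], "roll": 0}, {"linear": [0.002, 0, 0], "roll": 0}, {"linear": [0, 0, 0], "roll": 0}]}}

```text
clock: 5.72
ee_pos: [520.6, 165.3, 72.6]
ee_rot: [-180.0, -0.0, -12.4]
force: [-2.0, -0.7, -0.6]
opening: 0.3
```

Request:
{"name": "apply_moves", "arguments": {"rows": [{"linear": [0.002, 0, 0], "roll": 0}, {"linear": [0.001, 0, 0], "roll": 0}, {"linear": [0, 0, 0], "roll": 0}]}}

```text
clock: 6.1
ee_pos: [522.6, 164.9, 72.5]
ee_rot: [180.0, 0.1, -12.4]
force: [-6.0, 0.2, 4.0]
opening: 0.2
```

Request:
{"name": "apply_moves", "arguments": {"rows": [{"linear": [0.0015, 0, 0], "roll": 0}, {"linear": [0, 0, 0], "roll": 0}]}}

```text
clock: 6.35
ee_pos: [522.7, 164.9, 72.5]
ee_rot: [180.0, 0.3, -12.3]
force: [-12.7, 0.3, 9.8]
opening: 0.8
```

Request:
{"name": "apply_moves", "arguments": {"rows": [{"linear": [0.0015, 0, 0], "roll": 0}, {"linear": [0, 0, 0], "roll": 0}, {"linear": [0, 0, 0], "roll": 0}]}}

```text
clock: 6.72
ee_pos: [522.7, 164.9, 72.4]
ee_rot: [180.0, 0.4, -12.3]
force: [-20.9, -0.5, 15.9]
opening: 0.4
```

Run:
```python
from h import *
from bench import capture
inch()
for n in("scene",):
    c=capture(n);pickle.dump(c,open(f"pics/{n}4.pkl","wb"))
    cv2.imwrite(f"pics/{n}4.png",cv2.resize(c["image"][200:340,180:360,::-1],None,fx=4,fy=4,interpolation=cv2.INTER_CUBIC))
```

```text
t 6.725 chamber xyz -120.7 11.2 72.4 world [522.7 164.9  72.4] rot [179.95   0.42 -12.31] F [-20.9  -0.5  15.9] open 0.4 q [-51.  20.  34. 106. -13.  58. -24.]
```

View pics/scene4.png

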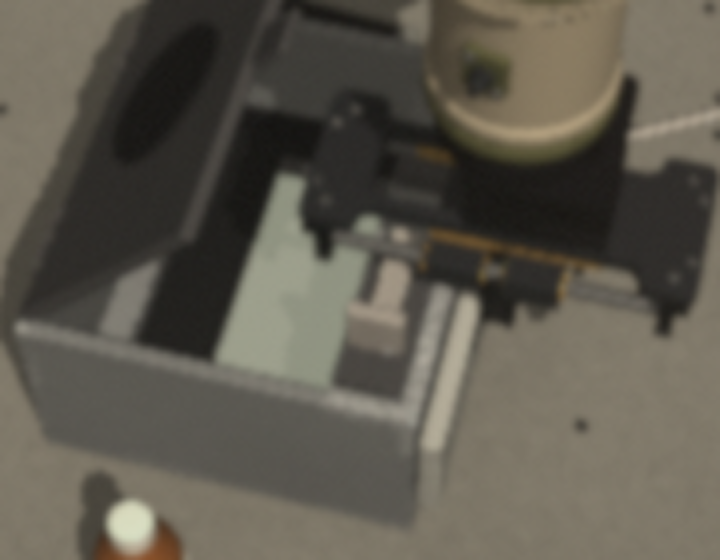

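Run:
```python
from h import *
S=pickle.load(open("pics/scene4.pkl","rb"))
for X in(-112,-115,-118):
  print(X,((proj(S,ch(Q,[[X,102,85],[X,-30,85]]))-[180,200])*4).round(0))
print(((proj(S,ch(Q,[[-100,110,120]]))-[180,200])*4).round(0))
p=[ch(Q,[[-198.2,102,85]])];
im=S["image"][:,:,::-1].copy()
P=lambda A:[(proj(S,ch(Q,A))*16).astype(int)]
big=cv2.resize(im[200:340,180:360],None,fx=4,fy=4,interpolation=cv2.INTER_CUBIC)
for X,col in((-112,(0,0,255)),(-116,(255,0,0))):
  q=((proj(S,ch(Q,[[X,102,85],[X,40,85]]))-[180,200]+.5)*4)
  cv2.line(big,*[tuple(int(round(v)) for v in r) for r in q],col,1)
cv2.imwrite("pics/s4o.png",cv2.resize(big[250:520,350:600],None,fx=2.2,fy=2.2))
```

```text
-112 [[443. 447.]
 [502. 222.]]
-115 [[449. 448.]
 [508. 224.]]
-118 [[455. 449.]
 [513. 225.]]
[[416. 423.]]
```

View pics/s4o.png

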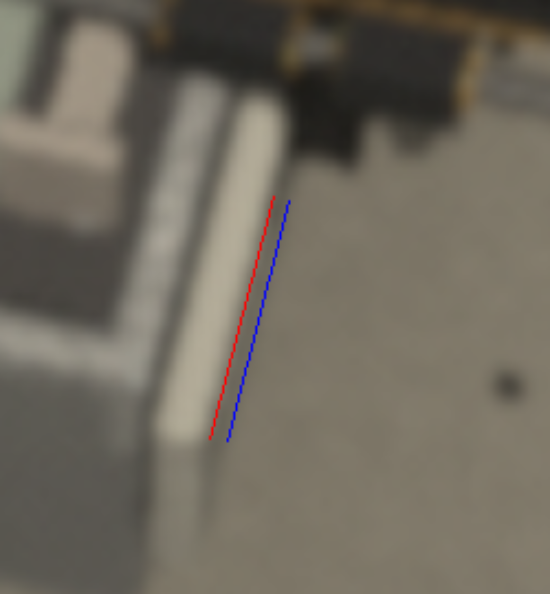

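Request:
{"name": "apply_moves", "arguments": {"rows": [{"linear": [-0.01, 0, 0], "roll": 0}, {"linear": [-0.035, 0, 0], "roll": 0}, {"linear": [0, 0, -0.055], "roll": 0}, {"linear": [0, 0, -0.055], "roll": 0}, {"linear": [0, 0, -0.055], "roll": 0}, {"linear": [0, 0, -0.055], "roll": 0}, {"linear": [0, 0, 0], "roll": 0}]}}

```text
clock: 7.65
ee_pos: [484.3, 174.3, 297.0]
ee_rot: [-179.6, -0.3, -12.4]
force: [1.4, -0.2, -1.0]
opening: 0.5
```

Run:
```python
from h import *
from bench import capture
inch()
for n in("top","wrist"):
    c=capture(n);pickle.dump(c,open(f"pics/{n}5.pkl","wb"))
    cv2.imwrite(f"pics/{n}5.png",c["image"][:,:,::-1])
```

```text
t 7.65 chamber xyz -160.2 12.1 297.0 world [484.3 174.3 297. ] rot [-179.64   -0.35  -12.4 ] F [ 1.4 -0.2 -1. ] open 0.5 q [-59.   2.  36.  95.  -1.  83. -36.]
```

View pics/wrist5.png

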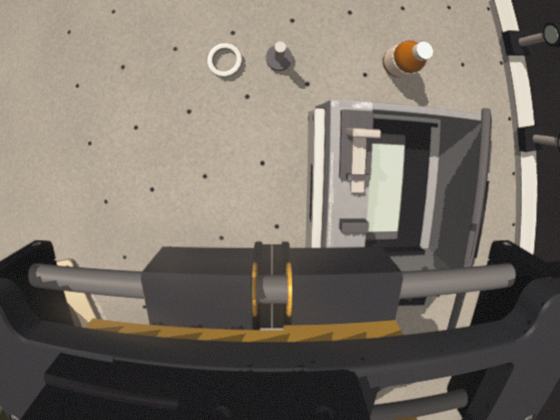

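View pics/top5.png

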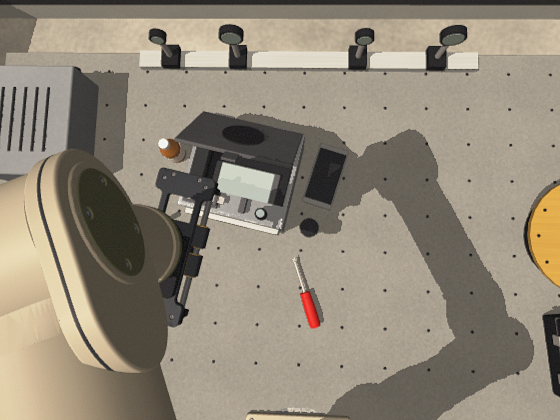

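Request:
{"name": "apply_moves", "arguments": {"rows": [{"linear": [0.047, 0.002, 0], "roll": 0}, {"linear": [0.047, 0.002, 0], "roll": 0}, {"linear": [0.047, 0.002, 0], "roll": 0}, {"linear": [0.047, 0.002, 0], "roll": 0}, {"linear": [0, 0, 0.03], "roll": 0}, {"linear": [0, 0, 0.012], "roll": 0}, {"linear": [0, 0, 0], "roll": 0}]}}

```text
clock: 8.62
ee_pos: [663.1, 126.0, 249.4]
ee_rot: [180.0, 0.1, -12.4]
force: [-0.0, 0.4, 0.1]
opening: 0.8
```

Run:
```python
from h import *
from bench import capture
inch()
for n in("scene","wrist"):
    c=capture(n);pickle.dump(c,open(f"pics/{n}6.pkl","wb"))
    cv2.imwrite(f"pics/{n}6.png",c["image"][:,:,::-1])
```

```text
t 8.625 chamber xyz 24.8 3.4 249.4 world [663.1 126.  249.4] rot [ 1.7997e+02  1.2000e-01 -1.2350e+01] F [-0.   0.4  0.1] open 0.8 q [-42.  29.  40.  74. -18.  83. -15.]
```

View pics/wrist6.png

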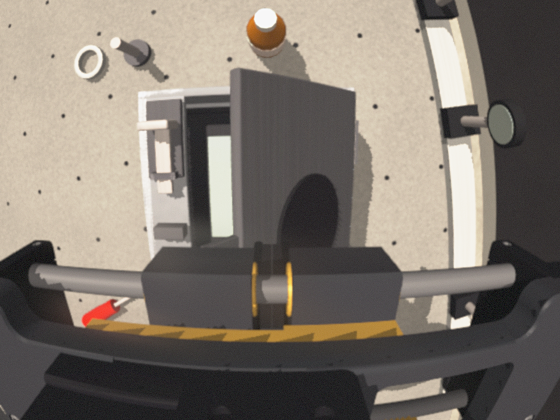

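View pics/scene6.png

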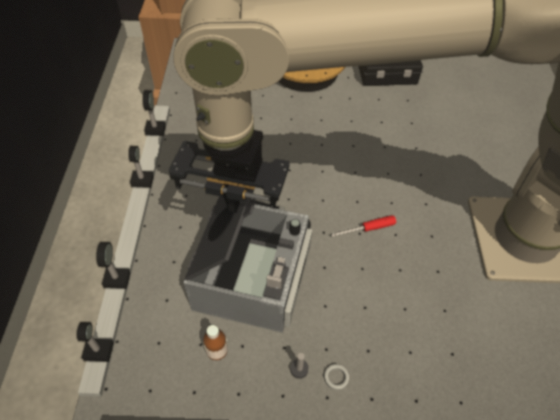

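Request:
{"name": "apply_moves", "arguments": {"rows": [{"linear": [0, 0, 0.01], "roll": 0}, {"linear": [0, 0, 0.01], "roll": 0}, {"linear": [-0.002, 0, 0.01], "roll": 0}, {"linear": [-0.004, 0, 0.01], "roll": 0}]}}

```text
clock: 9.22
ee_pos: [658.3, 126.8, 210.3]
ee_rot: [-180.0, -0.1, -12.4]
force: [0.9, 0.2, 4.5]
opening: 0.5
```

Request:
{"name": "apply_moves", "arguments": {"rows": [{"linear": [-0.004, 0, 0.01], "roll": 0}, {"linear": [-0.004, 0, 0.01], "roll": 0}, {"linear": [-0.004, 0, 0.01], "roll": 0}]}}

```text
clock: 9.6
ee_pos: [646.0, 129.6, 179.9]
ee_rot: [-180.0, 0.0, -12.4]
force: [-1.0, 0.7, 5.6]
opening: 0.3
```

Run:
```python
from h import *
from bench import capture
inch()
for n in("wrist",):
    c=capture(n)
    cv2.imwrite(f"pics/{n}7.png",c["image"][:,:,::-1])
```

```text
t 9.6 chamber xyz 7.3 3.3 179.9 world [646.  129.6 179.9] rot [-1.7999e+02  2.0000e-02 -1.2370e+01] F [-1.   0.7  5.6] open 0.3 q [-43.  29.  40.  83. -18.  75. -15.]
```

View pics/wrist7.png

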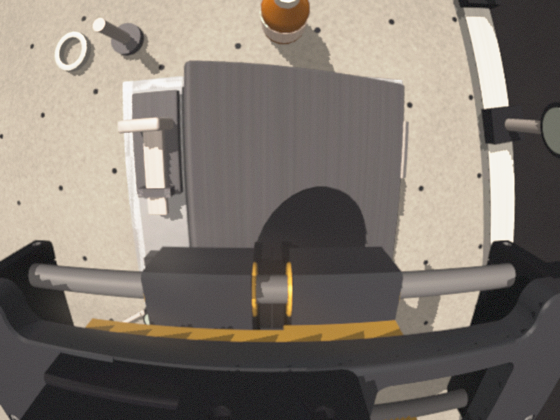

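Request:
{"name": "apply_moves", "arguments": {"rows": [{"linear": [-0.006, 0, 0.01], "roll": 0}, {"linear": [-0.006, 0, 0.01], "roll": 0}, {"linear": [-0.006, 0, 0.01], "roll": 0}, {"linear": [-0.004, 0, 0.008], "roll": 0}, {"linear": [-0.003, 0, 0.006], "roll": 0}]}}

```text
clock: 10.28
ee_pos: [621.6, 134.9, 135.9]
ee_rot: [180.0, 0.0, -12.4]
force: [1.9, -0.2, 2.7]
opening: 0.9
```

Request:
{"name": "apply_moves", "arguments": {"rows": [{"linear": [0, 0, 0.003], "roll": 0}, {"linear": [0, 0, 0.002], "roll": 0}, {"linear": [0, 0, 0], "roll": 0}]}}

```text
clock: 10.65
ee_pos: [621.8, 134.9, 131.1]
ee_rot: [180.0, 0.0, -12.4]
force: [-0.6, -0.3, -0.1]
opening: 0.4
```

Request:
{"name": "apply_moves", "arguments": {"rows": [{"linear": [0, 0, 0.002], "roll": 0}, {"linear": [0, 0, 0], "roll": 0}]}}

```text
clock: 10.9
ee_pos: [622.1, 134.8, 129.4]
ee_rot: [-180.0, -0.0, -12.4]
force: [0.6, -0.3, 0.2]
opening: 0.5
```

Request:
{"name": "apply_moves", "arguments": {"rows": [{"linear": [0, 0, 0.002], "roll": 0}, {"linear": [0, 0, 0], "roll": 0}]}}

```text
clock: 11.15
ee_pos: [622.2, 134.8, 128.5]
ee_rot: [-180.0, -0.0, -12.4]
force: [-4.1, -0.2, 9.7]
opening: 0.6
```

Request:
{"name": "apply_moves", "arguments": {"rows": [{"linear": [0, 0, 0.0015], "roll": 0}, {"linear": [0, 0, 0], "roll": 0}]}}

```text
clock: 11.4
ee_pos: [622.2, 134.8, 128.3]
ee_rot: [-179.9, -0.0, -12.4]
force: [-10.2, -1.5, 21.6]
opening: 0.5
```

Run:
```python
from h import *
from bench import capture
inch()
for n in("wrist","scene"):
    c=capture(n);pickle.dump(c,open(f"pics/{n}8.pkl","wb"))
    cv2.imwrite(f"pics/{n}8.png",c["image"][:,:,::-1])
```

```text
t 11.4 chamber xyz -17.0 3.3 128.3 world [622.2 134.8 128.3] rot [-1.7991e+02 -1.0000e-02 -1.2380e+01] F [-10.2  -1.5  21.6] open 0.5 q [-45.  28.  39.  90. -19.  68. -15.]
```

View pics/wrist8.png

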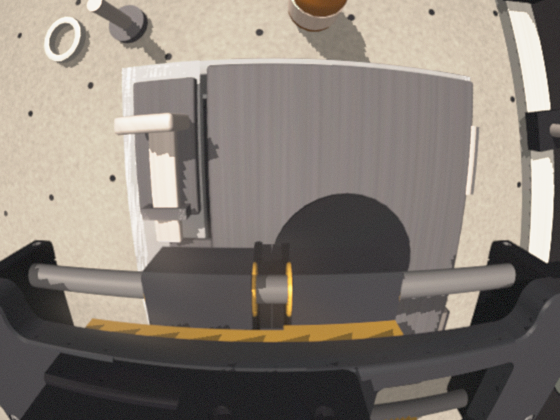

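View pics/scene8.png

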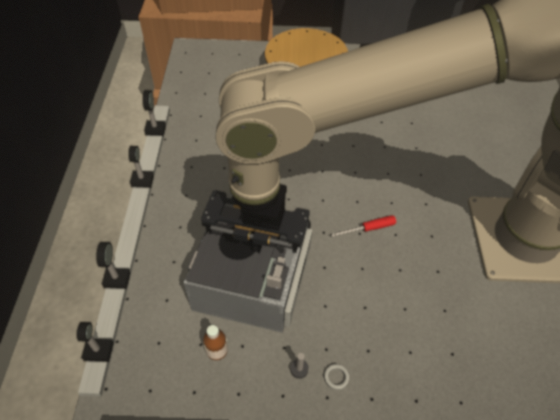

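Request:
{"name": "apply_moves", "arguments": {"rows": [{"linear": [0, 0, -0.025], "roll": 0}, {"linear": [0, 0, -0.035], "roll": 0}, {"linear": [-0.018, -0.036, 0], "roll": 0}, {"linear": [-0.018, -0.036, 0], "roll": 0}, {"linear": [-0.018, -0.036, 0], "roll": 0}, {"linear": [0, 0, 0], "roll": 0}]}}

```text
clock: 12.25
ee_pos: [591.0, 256.4, 185.4]
ee_rot: [-179.9, 0.1, -12.0]
force: [-0.3, -0.1, -0.6]
opening: 0.5
```

Run:
```python
from h import *
from bench import capture
inch()
for n in("wrist","top"):
    c=capture(n);pickle.dump(c,open(f"pics/{n}9.pkl","wb"))
    cv2.imwrite(f"pics/{n}9.png",c["image"][:,:,::-1])
```

```text
t 12.25 chamber xyz -73.7 115.2 185.4 world [591.  256.4 185.4] rot [-1.7995e+02  7.0000e-02 -1.2020e+01] F [-0.3 -0.1 -0.6] open 0.5 q [-55.  26.  38.  85. -16.  75. -28.]
```

View pics/wrist9.png

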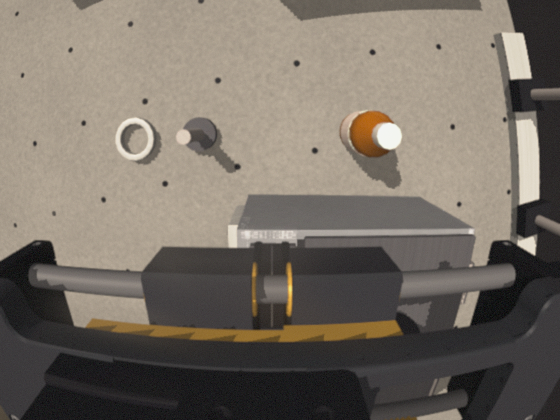

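View pics/top9.png

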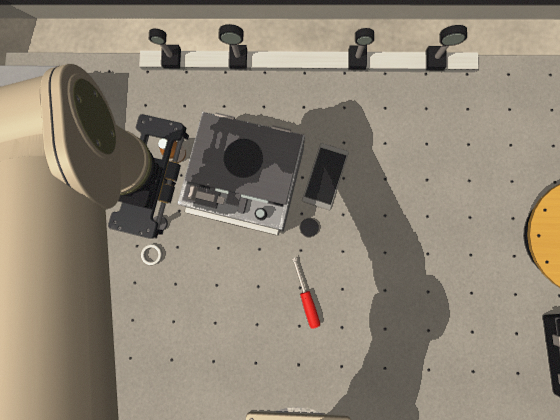

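Request:
{"name": "apply_moves", "arguments": {"rows": [{"linear": [0, 0, 0.025], "roll": 0}, {"linear": [0.001, 0, 0.015], "roll": 0}, {"linear": [0, 0.008, 0], "roll": 0}, {"linear": [0, 0.006, 0], "roll": 0}, {"linear": [0, 0.006, 0], "roll": 0}, {"linear": [0, 0.006, 0], "roll": 0}, {"linear": [0, 0.006, 0], "roll": 0}]}}

```text
clock: 13.22
ee_pos: [586.7, 220.3, 146.5]
ee_rot: [-179.9, -0.0, -12.4]
force: [1.8, 0.5, 0.9]
opening: 0.5
```

Run:
```python
from h import *
inch()
```

```text
t 13.225 chamber xyz -70.1 79.1 146.5 world [586.7 220.3 146.5] rot [-1.7995e+02 -3.0000e-02 -1.2360e+01] F [1.8 0.5 0.9] open 0.5 q [-54.  25.  38.  91. -17.  69. -25.]
```

Request:
{"name": "apply_moves", "arguments": {"rows": [{"linear": [0, 0.006, 0], "roll": 0}, {"linear": [0, 0.005, 0], "roll": 0}, {"linear": [0, 0.004, 0], "roll": 0}, {"linear": [0, 0.002, 0], "roll": 0}, {"linear": [0, 0, 0], "roll": 0}]}}

```text
clock: 13.85
ee_pos: [582.8, 203.4, 145.9]
ee_rot: [180.0, 0.0, -12.4]
force: [-0.2, 0.7, 0.1]
opening: 0.2
```

Request:
{"name": "apply_moves", "arguments": {"rows": [{"linear": [0, 0.002, 0], "roll": 0}, {"linear": [0, 0.0015, 0], "roll": 0}, {"linear": [0, 0, 0], "roll": 0}]}}

```text
clock: 14.22
ee_pos: [582.2, 201.6, 145.9]
ee_rot: [-179.9, -0.0, -12.3]
force: [1.8, 4.1, -3.0]
opening: 0.3
```

Request:
{"name": "apply_moves", "arguments": {"rows": [{"linear": [0, 0.002, 0], "roll": 0}, {"linear": [0, 0, 0], "roll": 0}]}}

```text
clock: 14.48
ee_pos: [582.2, 201.5, 146.0]
ee_rot: [-179.8, -0.1, -12.2]
force: [5.3, 10.0, -5.6]
opening: 0.3
```

Run:
```python
from h import *
inch()
```

```text
t 14.475 chamber xyz -70.5 59.7 146.0 world [582.2 201.5 146. ] rot [-1.7978e+02 -7.0000e-02 -1.2230e+01] F [ 5.3 10.  -5.6] open 0.3 q [-53.  24.  39.  93. -16.  69. -23.]
```

Request:
{"name": "apply_moves", "arguments": {"rows": [{"linear": [0, 0.002, 0], "roll": 0}, {"linear": [0, 0.001, 0], "roll": 0}, {"linear": [0, 0, 0], "roll": 0}]}}

```text
clock: 14.85
ee_pos: [582.1, 201.3, 146.1]
ee_rot: [-179.6, -0.1, -12.1]
force: [10.3, 17.9, -10.5]
opening: 0.4
```

Run:
```python
from h import *
inch()
```

```text
t 14.85 chamber xyz -70.5 59.5 146.1 world [582.1 201.3 146.1] rot [-1.7959e+02 -1.5000e-01 -1.2100e+01] F [ 10.3  17.9 -10.5] open 0.4 q [-53.  24.  39.  93. -16.  69. -23.]
```

Hard stop. Back off, rise, and go clear to look.

Request:
{"name": "apply_moves", "arguments": {"rows": [{"linear": [0, -0.01, 0], "roll": 0}, {"linear": [0, -0.025, 0], "roll": 0}, {"linear": [0, 0, -0.05], "roll": 0}, {"linear": [0, 0, -0.05], "roll": 0}, {"linear": [-0.03, -0.045, 0], "roll": 0}, {"linear": [-0.03, -0.045, 0], "roll": 0}, {"linear": [-0.03, -0.045, 0], "roll": 0}, {"linear": [0, 0, 0], "roll": 0}]}}

```text
clock: 15.85
ee_pos: [526.5, 385.8, 244.9]
ee_rot: [180.0, 0.1, -11.9]
force: [-0.3, -0.4, -0.3]
opening: 0.7
```

Run:
```python
from h import *
from bench import capture
inch()
for n,(a,b,c0,d) in dict(top=(95,245,140,340),scene=(165,335,180,360)).items():
    c=capture(n)
    im=c["image"][:,:,::-1]
    big=cv2.resize(im[a:b,c0:d],None,fx=4,fy=4,interpolation=cv2.INTER_CUBIC)
    for y,col in((48,(0,0,255)),(54,(255,0,0))):
        q=((proj(c,ch(Q,[[-86,y,160],[-58,y,160]]))-[c0,a]+.5)*4)
        cv2.line(big,*[tuple(int(round(v)) for v in r) for r in q],col,1)
    cv2.imwrite(f"pics/{n}10.png",big[:600])
```

```text
t 15.85 chamber xyz -164.5 227.7 244.9 world [526.5 385.8 244.9] rot [ 1.7997e+02  1.2000e-01 -1.1940e+01] F [-0.3 -0.4 -0.3] open 0.7 q [-66.  25.  36.  79. -15.  81. -42.]
```

View pics/top10.png

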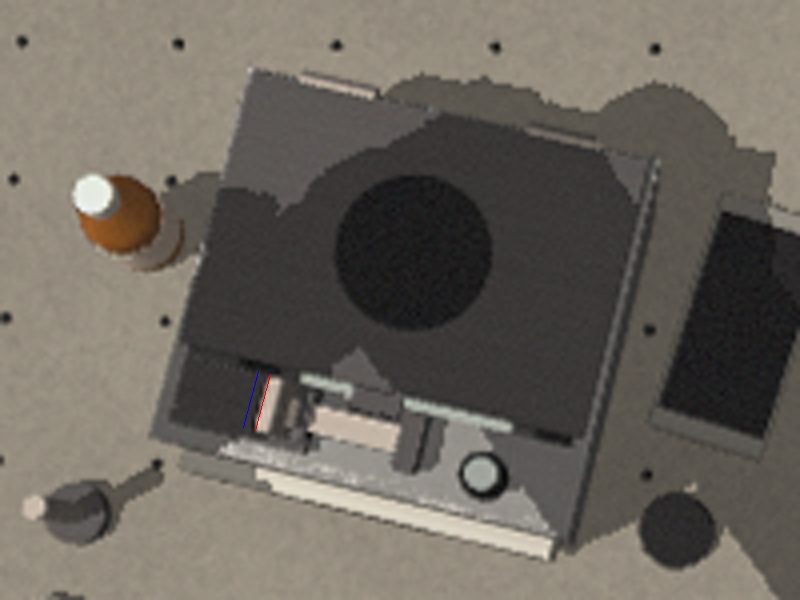

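View pics/scene10.png

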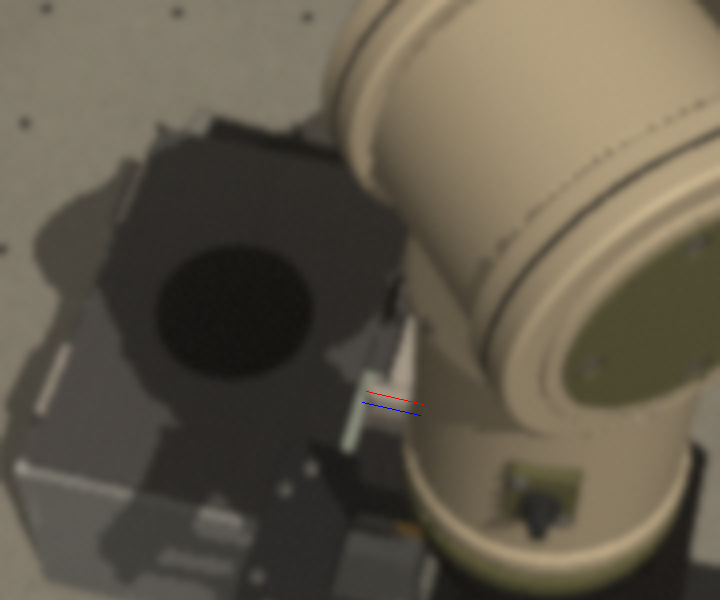

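```bash
python3 -c "
from bench import sign_off
print(sign_off())"
```

```text
the job is handed in; nothing more can be done
None
```

I closed the chamber with the shut fingertips in the required order: drawer, then lid, then bolt. I handed the job in at about 16 s of the 56 s allowed. `sign_off` gives no verdict.

- **Drawer:** I pushed it until it stopped hard, with about 21 N on the tool. In the scene view, its front plate lies on the line for fully home, 112 mm in front of the chamber's origin.
- **Lid:** I pressed it down until it stopped hard, with the fingertips at 128.3 mm. The shut lid's top is at 128 mm.
- **Bolt:** I pushed it by its tab until it stopped hard, with about 20 N sideways. In the top view, the tab's left face is on the fully-across line and the bolt spans the tongue up to the catch. The fingertips stopped about 2 mm before the point I expected, which is within the camera calibration and the fingertip width I had estimated by eye.
- **Surroundings:** The lens barrel, bottle, post, phone and lens cap look unmoved in the last top view. The adapter ring and screwdriver were outside that crop, so I did not check them again at the end, though nothing touched them on the way. The arm was clear of everything and the force reading was about zero at hand-in.

In the last scene view the arm partly hid the bolt and drawer, so for the final bolt position I relied on the top view and the force stop.

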